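Pack two different cosmetics gift sets

TASK

Make up two gift sets from the stock in the middle of the table: in the small two-cell carton, the white balm tube standing in the narrow cell and the aluminium tin, lid up, in the square cell; in the large three-cell carton, the soap bar lying flat in the long cell, and the amber jar and the dropper bottle standing upright, one in each square cell, whichever you like. Set the two glass pieces down on the carton floor rather than dropping them, and leave the large amber bottle and the calculator where they are.

Things in the scene. Friction and masses are not known exactly. Their poses are not given: they have to be found in the camera images.
- small_carton: Small open kraft-board carton, 84 (its x) by 133 mm (its y), fixed to the table, left or right of the stock. Floor 3 mm thick; walls and partition 20 mm high, 3 mm thick. Origin: centre of underside, z up. Two cells, both 78 mm along x: the narrow cell, 46 mm along y, centred at (0, +41) mm; the square cell, 78 mm along y, centred at (0, -25) mm.
- large_carton: Large open kraft-board carton, 151 (its x) by 139 mm (its y), fixed to the table on the other side. Floor 3 mm thick; walls and partitions 20 mm high, 3 mm thick. Origin: centre of underside, z up. Three cells: long cell at -x, 76 mm along x, 133 along y, centred at (-35, 0) mm; two square cells, 66 mm along x, 65 along y, centred at (+39.5, +34) and (+39.5, -34) mm.
- balm_tube: Plain white plastic balm tube standing upright, 24 mm diameter, 78 mm high, with a cream seam below its cap. Origin: centre of its underside, z up the tube. 35 g.
- salve_tin: Round bare-aluminium screw-lid tin lying lid up, 56 mm diameter, 36 mm high. Origin: centre of its underside, z up. 70 g.
- soap_bar: Cream soap bar with a kraft paper band round its middle, lying flat: 84 mm (its x) by 50 mm (its y) by 30 mm high. Origin: centre of its underside, z up. 120 g.
- cream_jar: Low amber glass jar with a flat black screw lid and a white label, 46 mm diameter (lid 45 mm), 54 mm high; the lid begins 38 mm up. Origin: centre of its underside, z up. 140 g.
- dropper_bottle: Slim amber glass bottle with a white label, a black collar and a rubber dropper bulb: glass 33 mm diameter and straight up to 52 mm, shoulder to 64 mm, 97 mm high over all. Origin: centre of its underside, z up. 90 g.
- amber_flask: Bystander: large amber glass bottle with a black cap, 90 mm diameter, 190 mm high, standing loose beyond the cartons. Origin: centre of its underside.
- calculator: Bystander: grey desk calculator, 75 by 120 by 14 mm, lying loose beyond the cartons. Origin: centre of its underside.
Things that resemble listed ones, but are neither listed nor needed, are in the scene too. Leave any blue or green look-alike of the soap_bar alone. What is shaped like the balm_tube but red is not meant.

How it is judged:
At the end, for the whole second after the job is handed in: Each thing rests, released, on the floor of its own cell (within 5 mm), upright or flat within 0.15 rad: balm tube in the narrow and tin in the square cell of the small carton; soap in the long cell, jar and dropper bottle in the square cells of the large carton (x of balm_tube in the frame of small_carton between -0.033 and 0.033 m and y of balm_tube in the frame of small_carton between 0.023 and 0.059 m and z of balm_tube in the frame of small_carton between -0.001 and 0.008 m and angle between each of balm_tube, salve_tin, soap_bar, cream_jar, dropper_bottle's own z axis and vertical below 0.15 rad and linear speed of each of balm_tube, salve_tin, soap_bar, cream_jar, dropper_bottle below 0.03 m/s and angular speed of each of balm_tube, salve_tin, soap_bar, cream_jar, dropper_bottle below 0.3 rad/s and x of salve_tin in the frame of small_carton between -0.018 and 0.018 m and y of salve_tin in the frame of small_carton between -0.042 and -0.006 m and z of salve_tin in the frame of small_carton between -0.001 and 0.008 m and x of soap_bar in the frame of large_carton between -0.056 and -0.014 m and y of soap_bar in the frame of large_carton between -0.032 and 0.032 m and z of soap_bar in the frame of large_carton between -0.001 and 0.008 m and x of cream_jar in the frame of large_carton between 0.022 and 0.056 m and y of cream_jar in the frame of large_carton between -0.05 and 0.05 m and z of cream_jar in the frame of large_carton between -0.001 and 0.008 m and x of dropper_bottle in the frame of large_carton between 0.015 and 0.063 m and y of dropper_bottle in the frame of large_carton between -0.056 and 0.056 m and z of dropper_bottle in the frame of large_carton between -0.001 and 0.008 m); the robot touches nothing.
It fails at once if the jar is dropped or knocked over (moves faster than 0.6 m/s with no finger on it) (contact force between the fingers and cream_jar below 0.05 N and linear speed of cream_jar above 0.6 m/s).
It fails at once if the dropper bottle is dropped or knocked over (moves faster than 0.6 m/s with no finger on it) (contact force between the fingers and dropper_bottle below 0.05 N and linear speed of dropper_bottle above 0.6 m/s).
It fails at once if the large amber bottle is moved by more than 15 mm (distance of amber_flask from where it was at the start of the episode above 0.015 m).
It fails at once if the calculator is moved by more than 15 mm (distance of calculator from where it was at the start of the episode above 0.015 m).
It also fails if it takes over 128 s, if anything falls off the work surface, if the arm or the gripper's body presses on something with over 40 N, if the wrist force passes 120 N, or if a joint passes its speed limit or range.

ROBOT

A 7-joint arm with a two-finger parallel gripper is mounted at the origin on the work surface. World frame = base frame: x ahead of the robot, y to its left, z up, the work surface at z = 0. Lengths are in m, angles in rad, forces in N, time in s.
With the tool pointing down it reaches from about 0.4 to 0.9 m from the base axis. Payload 5.6 kg.
Tool frame: the origin (TCP) lies midway between the tips of the shut fingers; the grasp point (between the pads) lies r.pinch_z behind it (r.pinch_z is the distance from the TCP to the grasp point, in m); z points along the fingers, y is the line along which they close (so a half turn about z gives the same grasp; the last joint's range is limited). The gripper opens to 92 mm and grips with 3 to 60 N. Pads are 20 mm wide; open, the fingers measure 128 mm over their backs; the gripper's body (75 mm by 189 mm) begins 69 mm behind the grasp point.
Start: joints at [1.137, 0.468, -0.012, 1.603, 0.006, 1.071, -0.056], TCP at [0.248, -0.601, 0.215] pointing down, gripper open.
Joint ranges: [-2.53, 2.53], [-0.31, 2.02], [-1.57, 1.55], [0.28, 2.44], [-1.29, 4.43], [0.15, 1.84], [-2.92, 2.92]. Speed limits (rad/s): [2.57, 2.57, 3.14, 3.14, 3.14, 3.14, 3.14].

INTERFACE

Orientations are given as a unit quaternion [w, x, y, z].
In Python, from station import r gives the robot as it stands.
- The arm moves only by the tool move_arm, never from a script. Its argument "deltas" is a list that holds one entry, the list of rows, each a list of 7 numbers: the shift along the world's x, y, z normalised to -1 to 1, where 1 is 0.25 m, then the turn, a rotation vector about the world's x, y, z normalised to -1 to 1, where 1 is pi/2 rad, then the opening, from 0 (shut) to 1 (fully open). In form: [[[dx, dy, dz, wx, wy, wz, jaw], ...]]. A call has 1 to 20 rows; each row is the pose to reach, as a shift and turn from the pose commanded when the call began; what a row does not reach only later rows make up. A row lasts 1/12 s, in which the tool goes at most 41.7 mm and 7.16 degrees, less where a joint would pass 70% of its speed; a pose out of reach is approached as far as the arm can. A call with a number of a shift or a turn outside -1 to 1 is refused whole. A call with a gripper value outside its range is refused whole. The fingers move at their own pace and stop on an object; "newtons" is the grip in N (left out, the last holds). Time passes only in rows, so rows that repeat a pose let the fingers close. It gives the time, the measured TCP pose, the force, the opening and the grip force at its end, in the units of the state.
- r.read_state(): the state, without advancing time (a new reading comes with each control period).
- r.read_camera(name): name is "scene" or "side" or "wrist"; returns the picture (384x512x3 uint8, red, green, blue); there is no depth.
- r.camera_info(name): a dict with "mtx" (3x3 intrinsics, pixels), "rvec" (rotation vector, rad) and "tvec" (3), from world to camera coordinates, as OpenCV has them. Camera axes: x right, y down, z forward; pixel columns grow to the right and rows downward; lengths in m; the calibration is good to about 2 mm. The wrist camera is an equidistant fisheye: a pixel r from the principal point sees the ray r / f radians off the axis. A picture is of the moment at which its call begins: read the wrist's pose just before it. camera_info takes no time and is no camera call; for the wrist camera it gives the pose at the moment of the call.
- r.close_job(): hands the job in; it is judged then, once.
The state is a dict: "clock": time; "joint_pos": joint angles; "joint_vel": joint speeds; "joint_efforts": joint torques, N m; "ee_pos": TCP position; "eef_rot": TCP orientation; "wrist_force": force on the tool from outside, world axes, zero at the start; "wrist_torque": the same for the moment, N m; "finger_gap": opening from 0.0 (shut) to 1.0 (fully open); "finger_force": force on a finger pad.
Only numpy, scipy, OpenCV 4.12 (cv2) and the standard library are available. Lean on these libraries where they do the work, as an engineer would, in place of code of your own. Each camera call takes 0.05 s, during which the arm holds its last target. There are 200 camera calls.

## Working session

There is one attempt and no reset: what is moved stays moved. The work goes in short steps, Python scripts to look and compute and a tool call to move; the robot and the scene stay as the last step left them, time stands still between calls to the robot, and variables do not carry over. Pictures are saved under pics/ and viewed, at most 14 in all, crops included, and the job is handed in when it is done.

Besides the shell and the picture viewer there is one more tool, called as name([rows], argument=value, ...), one row to a line, values as JSON. move_arm: Moves the arm, as the interface text tells. Its arguments: {"type":"object","properties":{"deltas":{"type":"array","items":{"type":"array","items":{"type":"array","items":{"type":"number"}}}},"newtons":{"type":"number"}},"required":["deltas"]}

```bash
ls; mkdir -p pics
python3 - <<'E'
from station import r
import cv2,numpy as np
for n in("scene","side","wrist"):
    i=r.camera_info(n);print(n,{k:np.round(v,4).tolist() for k,v in i.items() if k in("mtx","rvec","tvec")})
a=r.read_camera("scene");b=r.read_camera("side")
for n,p in(("scene",a),("side",b)):
    cv2.imwrite(f"pics/{n}0.png",cv2.resize(p[:,:,::-1],(800,600),interpolation=cv2.INTER_CUBIC)); cv2.imwrite(f"{n}_raw.png",p[:,:,::-1])
print(r.read_state(),r.pinch_z)
E
```

```text
pics
scene {'mtx': [[347.3832, 0.0, 259.0178], [0.0, 347.3832, 192.096], [0.0, 0.0, 1.0]], 'rvec': [1.073, 2.609, -0.7438], 'tvec': [0.396, -0.3103, 1.0678]}
side {'mtx': [[414.7981, 0.0, 249.6926], [0.0, 414.7981, 191.0781], [0.0, 0.0, 1.0]], 'rvec': [0.0864, -2.7102, 1.5745], 'tvec': [0.5473, 0.0733, 0.9582]}
wrist {'mtx': [[297.3186, 0.0, 253.6615], [0.0, 297.3186, 187.2909], [0.0, 0.0, 1.0]], 'rvec': [-2.4184, 1.6191, 0.2216], 'tvec': [-0.6479, -0.0307, 0.3917]}
{'clock': 0.1, 'joint_pos': array([ 1.13701976,  0.46832051, -0.01157366,  1.60351973,  0.00599225,
        1.07139548, -0.05623552]), 'joint_vel': array([ 6.66202082e-04,  5.40067033e-05, -9.38525903e-04, -3.07117784e-03,
       -7.04265453e-04, -1.44242529e-03, -1.44209809e-03]), 'joint_efforts': array([ 5.47888994e-04, -5.21649313e+01, -1.25322933e-02, -2.44369394e+01,
       -5.67641237e-02,  1.40861253e-02,  5.28942701e-05]), 'ee_pos': array([ 0.24731343, -0.60054799,  0.2137201 ]), 'eef_rot': array([-7.75045426e-04,  9.80974933e-01,  1.94132775e-01, -2.15577486e-04]), 'wrist_force': array([ 0.89600495, -0.00781759, -0.10278997]), 'wrist_torque': array([ 0.00827987,  0.0447639 , -0.00296294]), 'finger_force': 0.0, 'finger_gap': 1.001895576468666} 0.0187
```

View pics/scene0.png

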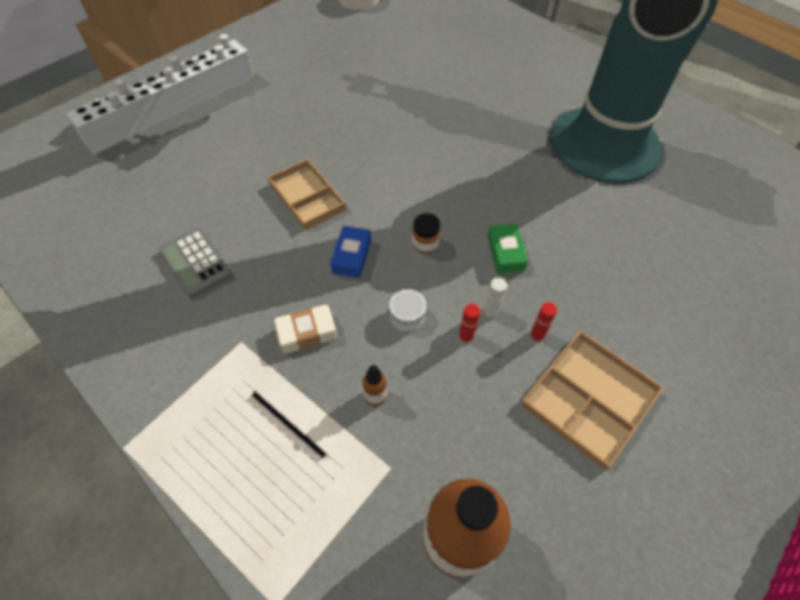

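View pics/side0.png

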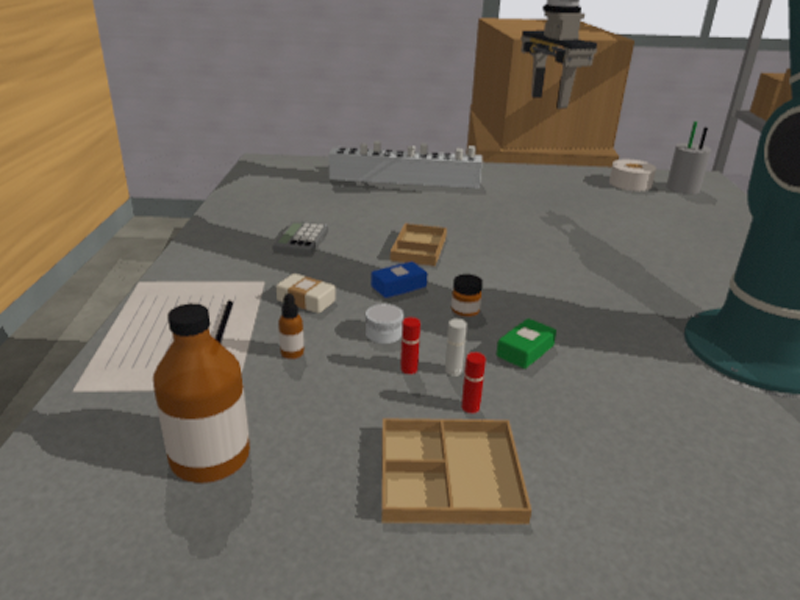

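Scene (800x600): the cream soap is at (305,328), with a blue look-alike at (351,251) and a green one at (508,248). The white tube is at (497,297), with red tubes at (469,322) and (543,321). The cream bar with the kraft band and the white tube fit the description. The tin is at (407,310), the jar at (426,230) and the dropper at (375,383). The small carton is at (307,194), the large one at (592,400), the flask at (468,525) and the calculator at (197,262). Next I measure by colour masks and take the enlarged confirmation crop.

```bash
cat > h.py <<'E'
import cv2,numpy as np
def Rt(i): return cv2.Rodrigues(np.array(i["rvec"],float))[0],np.array(i["tvec"],float).ravel()
def rays(i,uv,fish=False):
    K=np.array(i["mtx"],float);uv=np.atleast_2d(np.array(uv,float))
    d=np.c_[(uv[:,0]-K[0,2])/K[0,0],(uv[:,1]-K[1,2])/K[1,1]]
    if fish:
        th=np.linalg.norm(d,axis=1);s=np.where(th>1e-9,np.sin(th)/np.maximum(th,1e-9),1)
        d=np.c_[d*s[:,None],np.cos(th)]
    else: d=np.c_[d,np.ones(len(d))]
    R,t=Rt(i);return -R.T@t,d@R
def plane(i,uv,z,fish=False):
    c,d=rays(i,uv,fish);return (c+d*((z-c[2])/d[:,2])[:,None])[:,:2]
def blobs(m,mina=25):
    n,l,s,c=cv2.connectedComponentsWithStats(m.astype(np.uint8));return [(k,s[k],c[k],l==k) for k in range(1,n) if s[k,4]>=mina]
def fitrect(P,model):  # 2D rigid fit, model/P Nx2
    pm,mm=P.mean(0),model.mean(0);H=(model-mm).T@(P-pm);a=np.arctan2(H[0,1]-H[1,0],H[0,0]+H[1,1])
    R=np.array([[np.cos(a),-np.sin(a)],[np.sin(a),np.cos(a)]]);t=pm-R@mm
    return t,a,np.abs(model@R.T+t-P).max()
E
python3 - <<'E'
from station import r
from h import *
i=r.camera_info("scene");im=cv2.imread("scene_raw.png");hsv=cv2.cvtColor(im,cv2.COLOR_BGR2HSV);H,S,V=cv2.split(hsv)
cv2.imwrite("pics/crop1.png",cv2.resize(im[95:315,165:435],(733,600),interpolation=cv2.INTER_CUBIC))
roi=np.zeros(H.shape,bool);roi[90:315,100:430]=1
ms={"red":((H<4)|(H>176))&(S>180)&(V>80),"amber/brown":(H>=4)&(H<14)&(S>140),"black":(V<45),"kraft":(H>=10)&(H<22)&(S>70)&(V>120),"white":(S<45)&(V>165),"blue":(H>100)&(H<130)&(S>150),"green":(H>50)&(H<80)&(S>120)}
zz={"kraft":.012,"black":.054,"white":.036}
for n,m in ms.items():
    for k,s,c,_ in blobs(m&roi): print(n,s.tolist(),c.round(1),plane(i,c,zz.get(n,.03)).round(3)[0])
R,t=Rt(i);print(-R.T@t)
E
```

```text
red [297, 195, 9, 12, 85] [301.3 200.7] [0.501 0.082]
red [346, 194, 9, 12, 81] [350.  199.8] [0.417 0.161]
red [341, 207, 9, 10, 58] [344.4 211.9] [0.452 0.172]
red [295, 209, 8, 9, 52] [298.2 213. ] [0.531 0.099]
amber/brown [266, 149, 14, 6, 43] [272.4 152.1] [ 0.445 -0.067]
amber/brown [233, 241, 13, 11, 87] [239.3 246.8] [0.685 0.065]
amber/brown [282, 307, 35, 8, 141] [296.7 310.7] [0.697 0.243]
black [265, 137, 16, 15, 195] [272.6 144. ] [ 0.44  -0.072]
black [235, 235, 8, 11, 68] [238.6 240.3] [0.683 0.061]
black [163, 252, 44, 39, 91] [185.3 272.1] [0.806 0.036]
black [298, 312, 14, 3, 32] [304.2 313.2] [0.697 0.258]
kraft [172, 102, 49, 41, 889] [195.2 123.1] [ 0.514 -0.299]
kraft [186, 198, 18, 21, 160] [194.5 207.8] [ 0.688 -0.089]
kraft [335, 212, 89, 87, 3680] [379.3 255.1] [0.473 0.29 ]
kraft [288, 306, 30, 9, 101] [300.9 309. ] [0.684 0.245]
white [114, 148, 18, 15, 117] [122.4 155.4] [ 0.727 -0.321]
white [320, 152, 11, 7, 64] [325.2 155. ] [0.358 0.037]
white [126, 158, 12, 9, 52] [131.9 162.2] [ 0.722 -0.286]
white [314, 178, 11, 8, 69] [319.  181.7] [0.433 0.078]
white [249, 186, 24, 19, 369] [260.7 194.8] [0.561 0.006]
white [201, 195, 14, 19, 181] [207.2 203.4] [ 0.666 -0.065]
white [175, 201, 14, 19, 173] [181.5 210.1] [ 0.719 -0.092]
white [190, 203, 9, 9, 67] [194.1 206.7] [ 0.693 -0.079]
white [100, 219, 150, 96, 8804] [163.2 279.7] [0.847 0.01 ]
blue [212, 146, 25, 31, 443] [224.2 161.9] [ 0.554 -0.13 ]
green [313, 144, 24, 30, 446] [324.1 159.7] [0.368 0.042]
[0.87435207 0.30139105 0.73346406]
```

View pics/crop1.png

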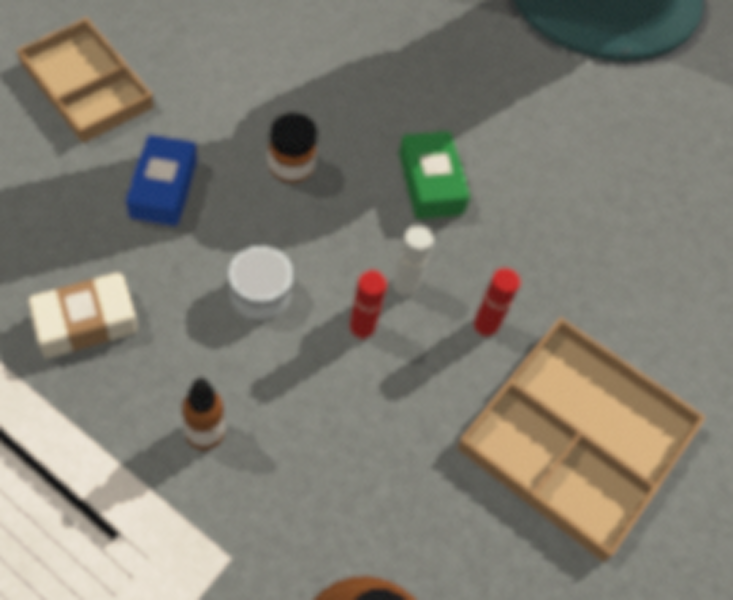

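The crop confirms it: the cream banded bar is at crop (83,312) and the only white tube is at (415,260), with red ones on either side. Now I fit poses.

Run:
```python
from station import r
from h import *
i=r.camera_info("scene");j=r.camera_info("side")
C=lambda p:np.array(p,float)/[733/270,600/220]+[165,95]; D=lambda p:np.array(p,float)/1.5625
q=lambda a,b:np.array([[-a,-b],[-a,b],[a,b],[a,-b]])
def f(n,P,m): t,a,e=fitrect(P,m);print(n,t.round(4),"yaw",a.round(3),"res",e.round(4))
big,sm=q(.0755,.0695),q(.042,.0665)
f("large",plane(i,C([(562,320),(703,418),(608,557),(461,440)]),.02),big)
f("large side",plane(j,D([(512,421),(528,521),(381,521),(382,421)]),.02),big)
f("small",plane(i,C([(88,20),(153,98),(82,138),(19,50)]),.02),sm)
def p(n,v,z): print(n,v.round(3))
for n,uv,z,uv2 in (("jar lid",(294,133),.054,(468,282)),("balm top",(419,238),.078,(457,324)),("tin top",(261,273),.036,(384,314)),("red1 top",(372,280),.078,(411,324)),("red2 top",(506,279),.078,(475,358)),("dropper tip",(201,383),.097,(290,297)),("dropper base",(205,437),.004,(291,351)),("pad",(83,308),.03,(306,285))):
    print(n,plane(i,C(uv),z).round(3)[0],plane(j,D(uv2),z).round(3)[0])
f("soap",plane(i,C([(30,294),(122,273),(135,314),(43,344)]),.03),np.array([[-.042,.025],[.042,.025],[.042,-.025],[-.042,-.025]]))
f("blue",plane(i,C([(148,137),(197,144),(176,212),(128,205)]),.03),q(.025,.042)[[0,3,2,1]])
```

```text
large [0.4719 0.2878] yaw 0.05 res 0.0023
large side [0.4675 0.2984] yaw 0.05 res 0.0076
small [ 0.514  -0.2916] yaw -0.181 res 0.004
jar lid [ 0.438 -0.071] [ 0.432 -0.066]
balm top [0.46  0.094] [0.457 0.098]
tin top [0.56  0.007] [0.557 0.011]
red1 top [0.519 0.093] [0.517 0.103]
red2 top [0.44  0.169] [0.438 0.174]
dropper tip [0.687 0.069] [0.68  0.079]
dropper base [0.69  0.072] [0.685 0.071]
pad [ 0.691 -0.077] [ 0.687 -0.077]
soap [ 0.6897 -0.0789] yaw 2.683 res 0.0037
blue [ 0.5464 -0.1367] yaw -0.98 res 0.0408
```

move_arm([
  [[1,1,0.8,0,0,-0.248,1],[1,1,0.8,0,0,-0.248,1],[1,1,0.8,0,0,-0.248,1],[1,1,0.8,0,0,-0.248,1],[1,1,0.8,0,0,-0.248,1],[1,1,0.8,0,0,-0.248,1],[1,1,0.8,0,0,-0.248,1],[1,1,0.8,0,0,-0.248,1],[1,1,0.8,0,0,-0.248,1],[1,1,0.8,0,0,-0.248,1],[1,1,0.8,0,0,-0.248,1],[1,1,0.8,0,0,-0.248,1],[1,1,0.8,0,0,-0.248,1],[1,1,0.8,0,0,-0.248,1]],
])

```text
clock: 1.27
ee_pos: [0.496, -0.3523, 0.4134]
eef_rot: [-0.0, 1.0, -0.001, -0.001]
wrist_force: [0.1, -0.1, 0.0]
finger_gap: 1.002
finger_force: 0.0
```

```bash
cat > snap.py <<'E'
import sys,pickle
from station import r
from h import *
n=sys.argv[1];i=r.camera_info("wrist");a=r.read_camera("wrist");s=r.read_state()
pickle.dump({k:i[k] for k in("mtx","rvec","tvec")},open(n+".pkl","wb"));cv2.imwrite(n+"_raw.png",a[:,:,::-1]);cv2.imwrite(f"pics/{n}.png",cv2.resize(a[:,:,::-1],(800,600),interpolation=cv2.INTER_CUBIC))
R,t=Rt(i);print("cam",(-R.T@t).round(4),"axis",R[2].round(3),"right",R[0].round(2),"tcp",s["ee_pos"].round(4),s["eef_rot"].round(3),s["clock"])
E
python3 snap.py w1
```

```text
cam [ 0.5707 -0.3515  0.5842] axis [-0.268  0.001 -0.963] right [-0. -1. -0.] tcp [ 0.4961 -0.3523  0.4135] [-0.     1.    -0.001 -0.001] 1.3167
```

move_arm([
  [[0.1,1,0,0,0,0,1],[0.1,1,0,0,0,0,1],[0.1,1,0,0,0,0,1],[0.1,1,0,0,0,0,1],[0.1,1,0,0,0,0,1],[0.1,1,0,0,0,0,1],[0.1,1,0,0,0,0,1],[0.1,1,0,0,0,0,1],[0.1,1,0,0,0,0,1],[0.1,1,0,0,0,0,1]],
])

```text
clock: 2.15
ee_pos: [0.5221, -0.1034, 0.4142]
eef_rot: [0.0, 1.0, -0.001, -0.0]
wrist_force: [0.0, -0.1, 0.3]
finger_gap: 1.0
finger_force: 0.0
```

```bash
python3 snap.py w2
```

```text
cam [ 0.5965 -0.1025  0.5851] axis [-0.267  0.    -0.964] right [-0. -1.  0.] tcp [ 0.5222 -0.1033  0.4142] [ 0.     1.    -0.001 -0.   ] 2.2
```

View pics/w2.png

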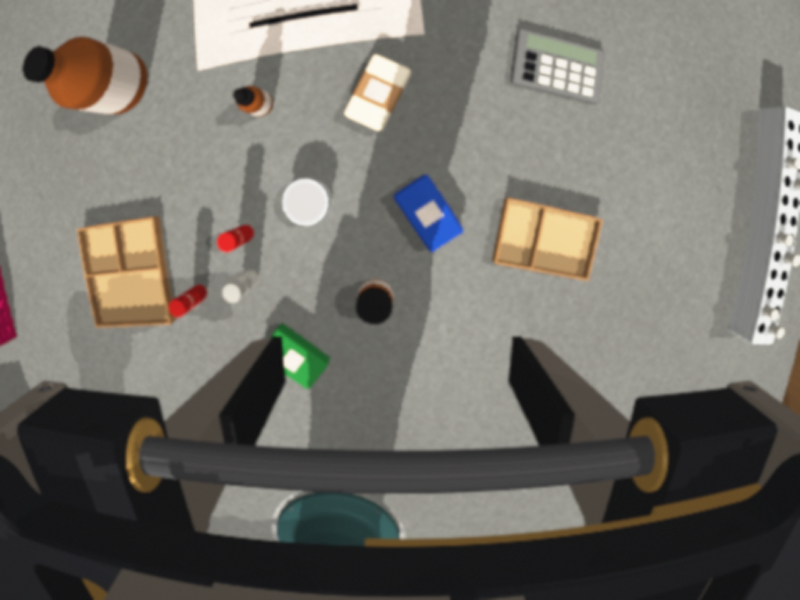

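View pics/w1.png

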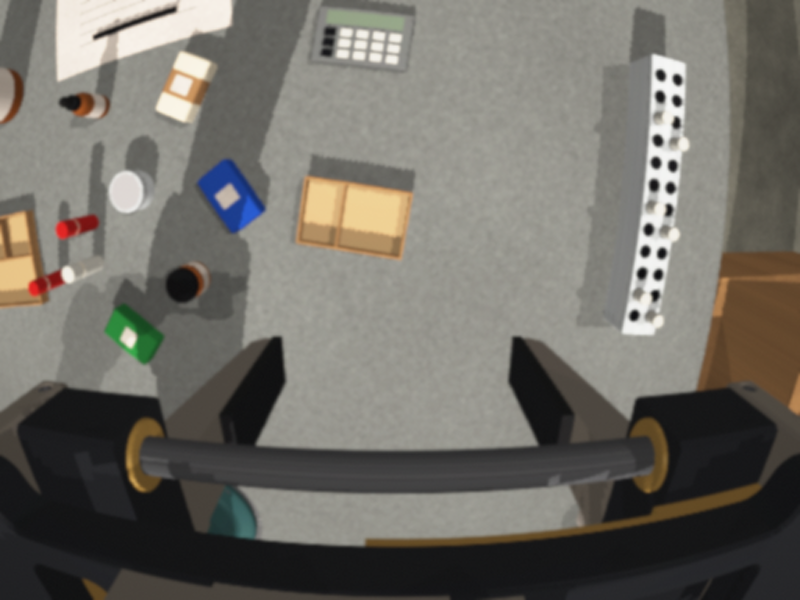

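w2 (800x600) shows the tin at (305,202), jar lid (375,303), balm cap (231,293), dropper bulb tip (242,95), soap (377,92), small carton (547,238), large carton (124,270) and flask (95,75). w1 shows the small carton at (354,218).

Run:
```python
import pickle
from h import *
W={n:pickle.load(open(n+".pkl","rb")) for n in("w1","w2")}
D=lambda p:np.array(p,float)/1.5625
q=lambda a,b:np.array([[-a,-b],[-a,b],[a,b],[a,-b]])
def f(n,w,p,m,z): t,a,e=fitrect(plane(W[w],D(p),z,True),m);print(n,w,t.round(4),"yaw",a.round(3),"res",e.round(4))
f("small","w1",[(402,258),(296,243),(306,177),(413,191)],q(.042,.0665),.02)
f("small","w2",[(588,278),(494,263),(508,199),(601,219)],q(.042,.0665),.02)
f("large","w2",[(169,322),(97,326),(79,232),(154,216)],q(.0755,.0695),.02)
im=cv2.imread("w2_raw.png");H,S,V=cv2.split(cv2.cvtColor(im,cv2.COLOR_BGR2HSV))
roi=np.zeros(H.shape,bool);roi[5:212,15:400]=1
def show(n,m,z,a=20):
    for k,s,c,mm in blobs(m&roi,a):
        (cx,cy),rad=cv2.minEnclosingCircle(np.argwhere(mm)[:,::-1].astype(np.float32))
        x=s[0]+(s[2]-1)/2;y=s[1]+(s[3]-1)/2
        e=plane(W["w2"],[(s[0],y),(s[0]+s[2]-1,y)],z,True)
        print(n,s.tolist(),c.round(1),plane(W["w2"],c,z,True)[0].round(4),"width",np.linalg.norm(e[0]-e[1]).round(3))
show("white",(S<40)&(V>165),.036)
show("balm",(S<40)&(V>165),.078)
show("black",V<45,.054)
show("dropper tip",V<45,.09)
show("cream",(H>12)&(H<40)&(S>20)&(S<110)&(V>190),.03)
show("amber",(H<14)&(S>130)&(V>60),.045)
f("soap","w2",[(346,95),(376,52),(411,73),(381,131)],np.array([[-.042,.025],[.042,.025],[.042,-.025],[-.042,-.025]]),.03)
print("flask cap",plane(W["w2"],D((39,63)),.19,True),"flask base",plane(W["w2"],D((120,80)),.0,True), "pad",plane(W["w2"],D((377,91)),.03,True))
```

```text
small w1 [ 0.5092 -0.2992] yaw -0.155 res 0.0014
small w2 [ 0.509  -0.2981] yaw -0.156 res 0.0023
large w2 [0.4668 0.2862] yaw 0.065 res 0.005
white [123, 5, 148, 41, 3750] [185.7  20. ] [0.7679 0.0232] width 0.286
white [344, 34, 38, 29, 686] [362.6  48.1] [ 0.7181 -0.3102] width 0.077
white [235, 36, 21, 17, 218] [245.   43.5] [ 0.7157 -0.0875] width 0.036
white [54, 51, 33, 22, 341] [73.  62.5] [0.713  0.2699] width 0.088
white [234, 51, 15, 14, 146] [241.   57.8] [ 0.6884 -0.0801] width 0.025
white [220, 62, 27, 22, 360] [233.1  72.5] [ 0.6609 -0.0658] width 0.047
white [180, 114, 31, 32, 771] [195.1 129.3] [0.5569 0.0063] width 0.057
white [267, 130, 16, 15, 148] [274.2 136.5] [ 0.5417 -0.1407] width 0.028
white [142, 181, 13, 14, 133] [147.9 187.7] [0.4441 0.1093] width 0.026
white [294, 194, 7, 10, 41] [297.  198.7] [ 0.421  -0.1871] width 0.012
white [281, 207, 5, 5, 22] [283.1 209. ] [ 0.3998 -0.1602] width 0.008
balm [123, 5, 148, 41, 3750] [185.7  20. ] [0.7548 0.0136] width 0.264
balm [344, 34, 38, 29, 686] [362.6  48.1] [ 0.7088 -0.2943] width 0.072
balm [235, 36, 21, 17
[... 1935 characters left out ...]
74, 13, 6, 63] [ 95.5 176.3] [0.4679 0.2326] width 0.031
cream [62, 176, 13, 12, 87] [ 66.6 180.7] [0.4591 0.3136] width 0.035
amber [28, 24, 44, 46, 1462] [50.6 46.6] [0.7573 0.3268] width 0.13
amber [78, 38, 16, 34, 103] [88.7 55.5] [0.7194 0.2244] width 0.038
amber [153, 56, 16, 16, 131] [161.9  64.5] [0.6819 0.0657] width 0.03
amber [139, 144, 23, 17, 255] [149.9 152.1] [0.5173 0.0955] width 0.046
amber [107, 182, 25, 22, 296] [118.4 192.7] [0.4362 0.173 ] width 0.056
amber [233, 182, 17, 8, 23] [241.1 184.2] [ 0.4531 -0.0789] width 0.03
soap w2 [ 0.693  -0.0821] yaw -0.581 res 0.0128
flask cap [[0.73795777 0.27141245]] flask base [[0.74499656 0.28420181]] pad [[ 0.68846936 -0.08043263]]
```

move_arm([
  [[0.668,0.09,-0.9,0,0,-0.274,1],[0.668,0.09,-0.9,0,0,-0.274,1],[0.668,0.09,-0.9,0,0,-0.274,1],[0.668,0.09,-0.9,0,0,-0.274,1],[0.668,0.09,-0.9,0,0,-0.274,1],[0.668,0.09,-0.9,0,0,-0.274,1],[0.668,0.09,-0.9,0,0,-0.274,1],[0.668,0.09,-0.9,0,0,-0.274,1],[0.668,0.09,-0.9,0,0,-0.274,1],[0.668,0.09,-0.9,0,0,-0.274,1],[0.668,0.09,-0.9,0,0,-0.274,1]],
])

```text
clock: 3.12
ee_pos: [0.69, -0.0798, 0.1923]
eef_rot: [0.0, 0.977, -0.214, 0.002]
wrist_force: [0.0, -0.2, 0.2]
finger_gap: 1.005
finger_force: 0.0
```

```bash
python3 snap.py w3
cat > obj.py <<'E'
import sys,pickle
from h import *
n,z=sys.argv[1],float(sys.argv[2]);i=pickle.load(open(n+".pkl","rb"));im=cv2.imread(n+"_raw.png");H,S,V=cv2.split(cv2.cvtColor(im,cv2.COLOR_BGR2HSV))
ms={"soaptop":(H>8)&(H<40)&(S>15)&(V>165)|((S<40)&(V>170)),"white":(S<40)&(V>165),"black":V<40,"amber":(H<14)&(S>130)&(V>50)}
m=ms[sys.argv[3]].copy();m[:,:20]=0
for k,s,c,mm in blobs(m,150):
    p=plane(i,np.argwhere(mm)[:,::-1],z,True).astype(np.float32)
    (x,y),(w,h),a=cv2.minAreaRect(p);print(s.tolist(),"cent",plane(i,c,z,True)[0].round(4),"rect",np.round([x,y,w,h],4),"ang",round(np.deg2rad(a),3))
E
python3 obj.py w3 .03 soaptop
```

```text
cam [ 0.7568 -0.1099  0.3635] axis [-0.239  0.11  -0.965] right [-0.42 -0.91 -0.  ] tcp [ 0.69   -0.0796  0.1925] [-0.     0.977 -0.214  0.002] 3.1667
[24, 0, 245, 208, 29124] cent [ 0.8386 -0.0019] rect [0.8512 0.0112 0.1967 0.2772] ang 0.101
[234, 137, 43, 72, 2667] cent [ 0.6913 -0.0789] rect [ 0.6889 -0.0798  0.0478  0.0842] ang 1.124
[404, 185, 73, 69, 1937] cent [ 0.534 -0.285] rect [ 0.522  -0.2942  0.1296  0.0687] ang 1.404
[217, 273, 41, 15, 471] cent [0.5669 0.0022] rect [0.5683 0.0017 0.0536 0.0226] ang 1.153
```

View pics/w3.png

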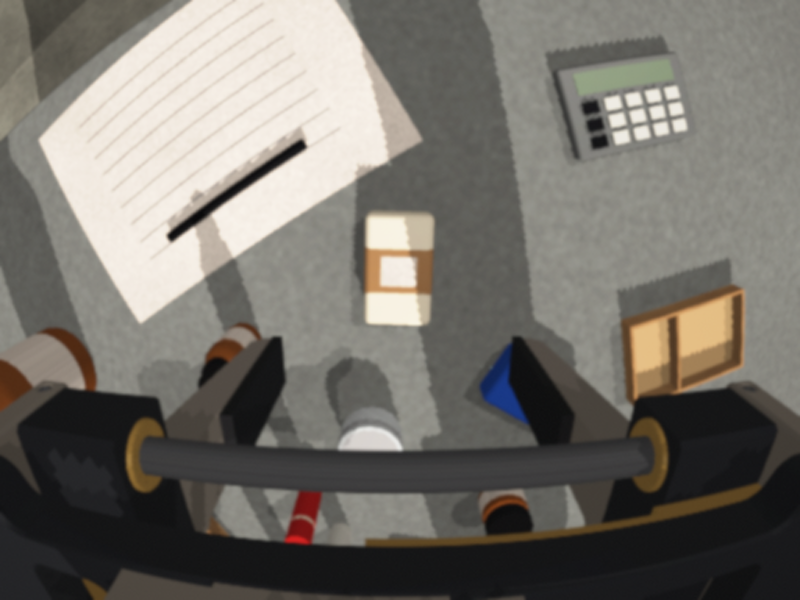

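w3 shows the soap at (398,268), centred between the fingers and aligned. It measures 48x84 mm, which matches. Now I grasp it.

move_arm([
  [[0,0,-0.3,0,0,0,1],[0,0,-0.5,0,0,0,1],[0,0,-0.6,0,0,0,1],[0,0,-0.676,0,0,-0.01,1],[0,0,-0.676,0,0,-0.01,1],[0,0,-0.676,0,0,-0.01,1],[0,0,-0.676,0,0,-0.01,0.3],[0,0,-0.676,0,0,-0.01,0.3],[0,0,-0.676,0,0,-0.01,0.3],[0,0,-0.676,0,0,-0.01,0.3],[0,0,-0.676,0,0,-0.01,0.3],[0,0,-0.676,0,0,-0.01,0.3],[0,0,-0.676,0,0,-0.01,0.3],[0,0,-0.676,0,0,-0.01,0.3]],
], newtons=20)

```text
clock: 4.33
ee_pos: [0.6898, -0.0788, 0.0212]
eef_rot: [0.0, 0.975, -0.221, 0.0]
wrist_force: [-1.0, -0.0, 5.4]
finger_gap: 0.539
finger_force: 20.0
```

move_arm([
  [[0,0,0.16,0,0,0,0.3],[0,0,0.32,0,0,0,0.3],[-0.1,0.1,0.45,0,0,0.07,0.3],[-0.2,0.2,0.6,0,0,0.14,0.3],[-0.3,0.3,0.7,0,0,0.21,0.3],[-0.4,0.4,0.8,0,0,0.28,0.3],[-0.5,0.5,0.9,0,0,0.35,0.3],[-0.6,0.6,1,0,0,0.43,0.3],[-0.7,0.7,1,0,0,0.5,0.3],[-0.8,0.8,1,0,0,0.58,0.3],[-0.8,0.9,1,0,0,0.65,0.3],[-0.8,1,1,0,0,0.72,0.3],[-0.8,1,1,0,0,0.79,0.3],[-0.8,1,1,0,0,0.86,0.3],[-0.8,1,1,0,0,0.93,0.3],[-0.8,1,1,0,0,1,0.3],[-0.8,1,1,0,0,1,0.3],[-0.8,1,1,0,0,1,0.3]],
])

```text
clock: 5.83
ee_pos: [0.4893, 0.1714, 0.2703]
eef_rot: [-0.0, 0.847, 0.532, -0.0]
wrist_force: [-0.1, 0.4, -1.3]
finger_gap: 0.547
finger_force: 20.0
```

```bash
python3 snap.py w4
```

```text
cam [0.5212 0.2399 0.4412] axis [-0.116 -0.24  -0.964] right [ 0.9  -0.43 -0.  ] tcp [0.4894 0.1713 0.2703] [-0.     0.847  0.532 -0.   ] 5.8833
```

View pics/w4.png

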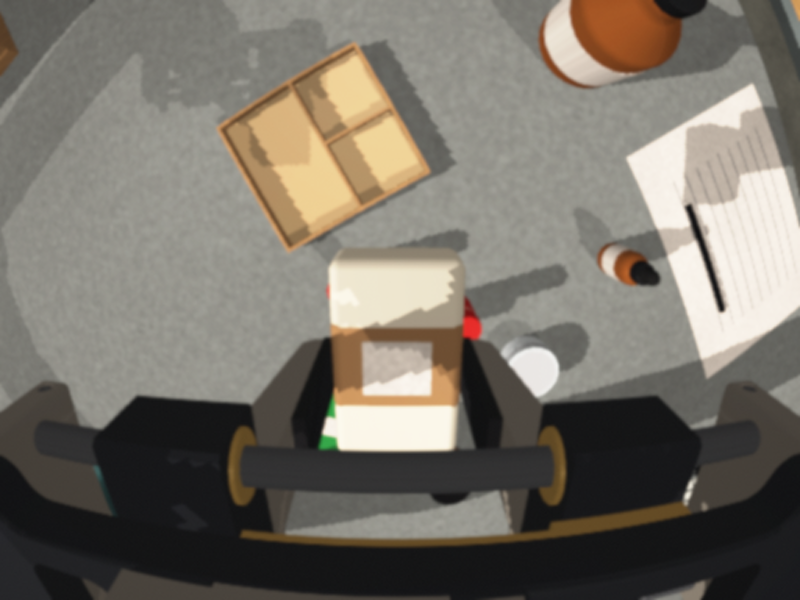

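w4 shows the large carton with rim corners (220,129), (354,43), (431,173) and (291,251), and the soap held level.

Run:
```python
import pickle
from h import *
i=pickle.load(open("w4.pkl","rb"));D=lambda p:np.array(p,float)/1.5625
q=lambda a,b:np.array([[-a,-b],[-a,b],[a,b],[a,-b]])
print(fitrect(plane(i,D([(291,251),(220,129),(354,43),(431,173)]),.02,True),q(.0755,.0695)))
```

```text
(array([0.46846624, 0.2867547 ]), np.float64(0.06633675926682049), np.float64(0.0021886414534650345))
```

move_arm([
  [[-0.05,0.1,-0.1,0,0,0.07,0.3],[-0.1,0.2,-0.2,0,0,0.14,0.3],[-0.2,0.35,-0.35,0,0,0.21,0.3],[-0.226,0.452,-0.5,0,0,0.28,0.3],[-0.226,0.452,-0.6,0,0,0.325,0.3],[-0.226,0.452,-0.7,0,0,0.325,0.3],[-0.226,0.452,-0.8,0,0,0.325,0.3],[-0.226,0.452,-0.86,0,0,0.325,0.3],[-0.226,0.452,-0.9,0,0,0.325,0.3],[-0.226,0.452,-0.93,0,0,0.325,0.3],[-0.226,0.452,-0.96,0,0,0.325,0.3],[-0.226,0.452,-0.975,0,0,0.325,0.3],[-0.226,0.452,-0.98,0,0,0.325,0.3],[-0.226,0.452,-0.98,0,0,0.325,0.3]],
])

```text
clock: 7.05
ee_pos: [0.4334, 0.2846, 0.0259]
eef_rot: [0.0, 0.684, 0.73, 0.0]
wrist_force: [-0.4, 1.2, -0.8]
finger_gap: 0.544
finger_force: 20.0
```

```bash
python3 snap.py w5; python3 obj.py w5 .033 soaptop
```

```text
cam [0.4278 0.3603 0.1969] axis [ 0.018 -0.265 -0.964] right [1.   0.06 0.  ] tcp [0.4335 0.2847 0.0262] [0.    0.684 0.73  0.001] 7.1
[187, 115, 235, 143, 21287] cent [0.4618 0.3226] rect [0.4629 0.3144 0.1415 0.0878] ang 0.063
[207, 254, 96, 35, 2653] cent [0.4348 0.2582] rect [0.4356 0.2583 0.0627 0.0255] ang 0.021
[346, 275, 16, 46, 304] cent [0.5073 0.2402] rect [0.507  0.2385 0.0097 0.0433] ang 0.3
```

View pics/w5.png

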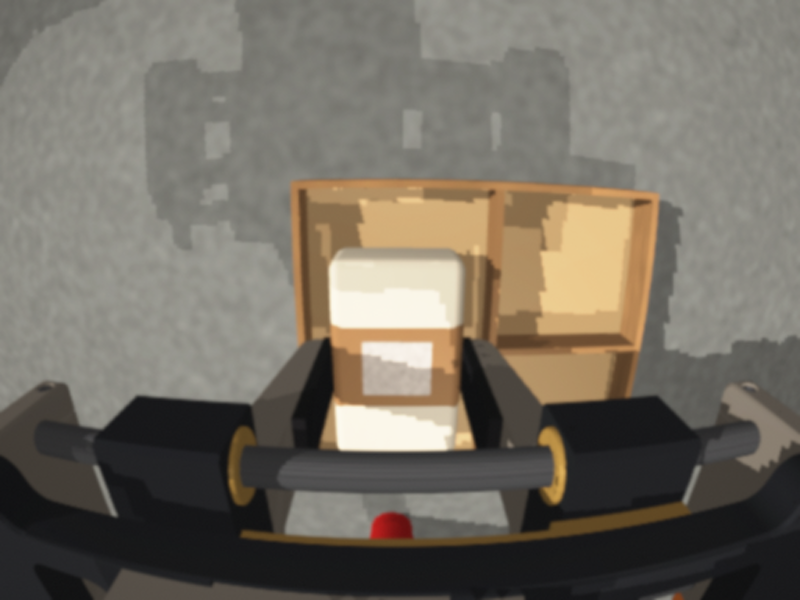

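w5 shows the soap over the long cell, with the carton walls visible at x 295 and 490 px. It sits about 2 mm above the floor, so I lower it, release and go to the jar.

move_arm([
  [[0,0,-0.007,0,0,0,0.3],[0,0,-0.007,0,0,0,0.7],[0,0,-0.007,0,0,0,0.7],[0,0,-0.007,0,0,0,0.7],[0,0,-0.007,0,0,0,0.7],[0,0,0.1,0,0,0,0.7],[0,0,0.25,0,0,0,0.7],[0,0,0.4,0,0,0,0.75],[0,-0.15,0.5,0,0,0,0.75],[0,-0.3,0.5,0,0,0,0.75],[0,-0.45,0.5,0,0,0,0.75],[0,-0.6,0.5,0,0,0,0.75],[0,-0.75,0.5,0,0,0,0.75],[0,-0.9,0.5,0,0,0,0.75],[0,-1,0.5,0,0,0,0.75],[0,-1,0.5,0,0,0,0.75]],
])

```text
clock: 8.43
ee_pos: [0.4328, 0.0289, 0.1504]
eef_rot: [0.001, 0.687, 0.727, -0.001]
wrist_force: [0.1, 0.4, 0.0]
finger_gap: 0.749
finger_force: 0.0
```

move_arm([
  [[0.012,-0.15,0,0,0,0,0.75],[0.012,-0.3,0,0,0,0,0.75],[0.012,-0.43,0,0,0,0,0.75],[0.012,-0.43,0,0,0,0,0.75],[0.012,-0.43,0,0,0,0,0.75]],
])

```text
clock: 8.85
ee_pos: [0.4361, -0.074, 0.1506]
eef_rot: [0.0, 0.685, 0.729, 0.0]
wrist_force: [-0.3, 0.5, 0.4]
finger_gap: 0.748
finger_force: 0.0
```

```bash
python3 snap.py w6; python3 obj.py w6 .054 black
```

```text
cam [0.4308 0.0018 0.3216] axis [ 0.017 -0.266 -0.964] right [1.   0.06 0.  ] tcp [ 0.4362 -0.0725  0.1507] [-0.     0.684  0.73   0.   ] 8.9
[487, 71, 25, 16, 275] cent [0.7039 0.0738] rect [0.7091 0.075  0.0456 0.0175] ang 0.246
[228, 166, 45, 45, 1564] cent [ 0.4321 -0.0728] rect [ 0.432  -0.0733  0.0414  0.0428] ang 0.061
[166, 217, 33, 69, 1235] cent [ 0.3671 -0.1489] rect [ 0.366  -0.1474  0.0891  0.0248] ang 1.241
[309, 217, 34, 69, 1209] cent [ 0.5126 -0.1399] rect [ 0.5135 -0.1381  0.0249  0.089 ] ang 0.449
[20, 253, 492, 131, 21198] cent [ 0.4354 -0.2695] rect [ 0.5834 -0.3244  0.2471  1.0423] ang 1.429
[379, 252, 91, 35, 2011] cent [ 0.6413 -0.1594] rect [ 0.6524 -0.1596  0.1488  0.0429] ang 0.059
[359, 309, 103, 28, 880] cent [ 0.6295 -0.2398] rect [ 0.6577 -0.2457  0.0421  0.1635] ang 1.478
[20, 361, 39, 23, 655] cent [ 0.0475 -0.4628] rect [ 0.0285 -0.4669  0.167   0.0612] ang 0.469
```

View pics/w6.png

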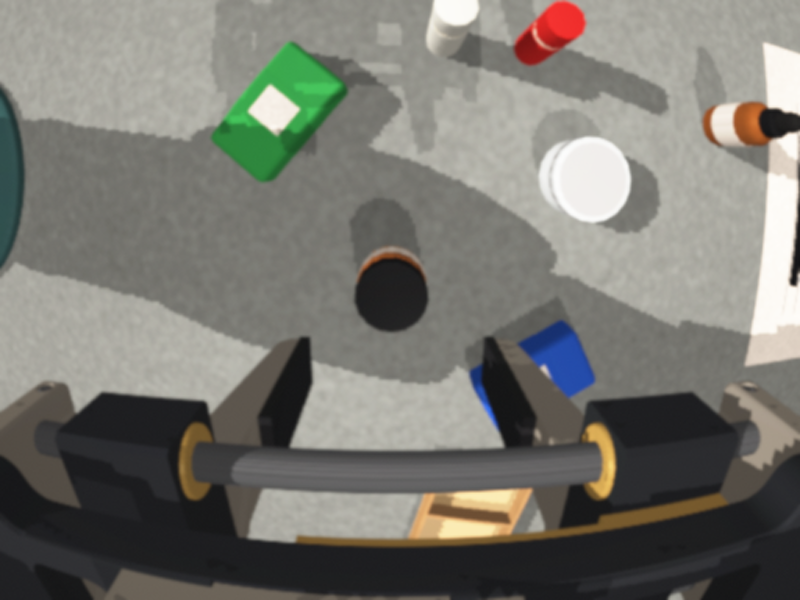

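w6 shows the jar lid at (391,293), about 3 mm left of the tool axis, with the fingers clear of the blue box. I shift and grasp.

move_arm([
  [[-0.012,0,-0.1,0,0,0,0.75],[-0.012,0,-0.2,0,0,0,0.75],[-0.012,0,-0.3,0,0,0,0.75],[-0.012,0,-0.4,0,0,0,0.75],[-0.012,0,-0.46,0,0,0,0.75],[-0.012,0,-0.496,0,0,0,0.75],[-0.012,0,-0.496,0,0,0,0.75],[-0.012,0,-0.496,0,0,0,0.3],[-0.012,0,-0.496,0,0,0,0.3],[-0.012,0,-0.496,0,0,0,0.3],[-0.012,0,-0.496,0,0,0,0.3],[-0.012,0,-0.496,0,0,0,0.3],[-0.012,0,-0.496,0,0,0,0.3]],
], newtons=25)

```text
clock: 9.98
ee_pos: [0.4338, -0.0732, 0.0275]
eef_rot: [0.001, 0.684, 0.73, 0.0]
wrist_force: [-1.9, 0.4, 6.8]
finger_gap: 0.49
finger_force: 25.0
```

move_arm([
  [[0,0,0.1,0,0,0,0.3],[0,0,0.25,0,0,0,0.3],[0,0,0.4,0,0,0,0.3],[0.02,0.1,0.5,0,0,0,0.3],[0.05,0.22,0.5,0,0,0,0.3],[0.08,0.35,0.5,0,0,0,0.3],[0.12,0.48,0.5,0,0,0,0.3],[0.16,0.61,0.5,0,0,0,0.3],[0.2,0.74,0.5,0,0,0,0.3],[0.25,0.87,0.5,0,0,0,0.3],[0.299,1,0.5,0,0,0,0.3]],
])

```text
clock: 10.9
ee_pos: [0.508, 0.1781, 0.1516]
eef_rot: [0.0, 0.684, 0.73, -0.0]
wrist_force: [1.2, -0.1, -1.0]
finger_gap: 0.49
finger_force: 25.0
```

move_arm([
  [[0,0.12,0,0,0,0,0.3],[0,0.24,0,0,0,0,0.3],[0,0.36,0,0,0,0,0.3],[0,0.48,0,0,0,0,0.3],[0,0.586,0,0,0,0,0.3],[0,0.586,-0.1,0,0,0,0.3],[0,0.586,-0.2,0,0,0,0.3],[0,0.586,-0.28,0,0,0,0.3],[0,0.586,-0.34,0,0,0,0.3],[0,0.586,-0.4,0,0,0,0.3],[0,0.586,-0.44,0,0,0,0.3],[0,0.586,-0.46,0,0,0,0.3],[0,0.586,-0.474,0,0,0,0.3],[0,0.586,-0.48,0,0,0,0.3],[0,0.586,-0.482,0,0,0,0.3],[0,0.586,-0.482,0,0,0,0.3]],
])

```text
clock: 12.23
ee_pos: [0.5083, 0.3237, 0.0317]
eef_rot: [0.0, 0.684, 0.73, 0.001]
wrist_force: [-0.5, 0.2, -0.9]
finger_gap: 0.483
finger_force: 25.0
```

```bash
python3 snap.py w7
```

```text
cam [0.5025 0.3994 0.2028] axis [ 0.018 -0.265 -0.964] right [1.   0.07 0.  ] tcp [0.5083 0.3238 0.0318] [0.    0.684 0.73  0.001] 12.2833
```

View pics/w7.png

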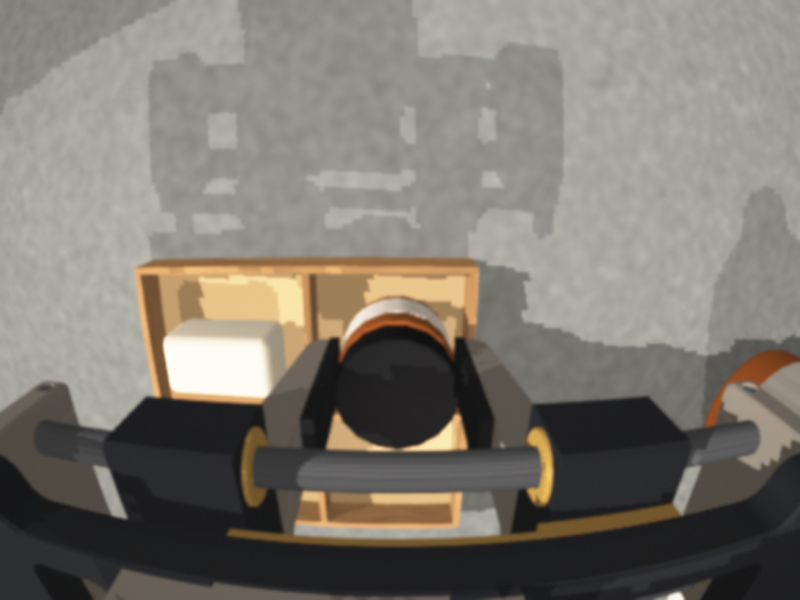

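w7 shows the jar inside its square cell at (395,380) and the soap flat in the long cell. I lower about 1.5 mm, release, and go over the dropper keeping clear of the flask.

move_arm([
  [[0,0,-0.006,0,0,0,0.3],[0,0,-0.006,0,0,0,0.3],[0,0,-0.006,0,0,0,0.58],[0,0,-0.006,0,0,0,0.58],[0,0,-0.006,0,0,0,0.58],[0,0,-0.006,0,0,0,0.58],[0,0,0.08,0,0,0,0.58],[0,0,0.2,0,0,0,0.58],[0,-0.15,0.35,0,0,0,0.7],[0,-0.3,0.5,0,0,0,0.7],[0,-0.45,0.6,0,0,0,0.7],[0.1,-0.6,0.6,0,0,0,0.7],[0.2,-0.7,0.6,0,0,0,0.7],[0.3,-0.8,0.6,0,0,0,0.7],[0.4,-0.9,0.6,0,0,0,0.7],[0.5,-1,0.6,0,0,0,0.7],[0.6,-1,0.6,0,0,0,0.7],[0.7,-1,0.6,0,0,0,0.7],[0.7,-1,0.6,0,0,0,0.7]],
])

```text
clock: 13.87
ee_pos: [0.6863, 0.0718, 0.1802]
eef_rot: [0.0, 0.685, 0.729, 0.001]
wrist_force: [-0.5, -0.0, 0.0]
finger_gap: 0.7
finger_force: 0.0
```

```bash
python3 snap.py w8; echo bulb; python3 obj.py w8 .092 black; echo am; python3 obj.py w8 .058 amber
```

```text
cam [0.6808 0.1474 0.3512] axis [ 0.018 -0.265 -0.964] right [1.   0.06 0.  ] tcp [0.684  0.0729 0.1801] [-0.     0.684  0.729  0.   ] 13.9167
bulb
[337, 169, 7, 64, 281] cent [0.7678 0.0692] rect [0.7679 0.0672 0.0049 0.063 ] ang 0.102
[243, 178, 19, 23, 347] cent [0.6843 0.0746] rect [0.6842 0.0744 0.0164 0.0207] ang 0.061
[171, 216, 32, 72, 1313] cent [0.6235 0.0011] rect [0.6223 0.0021 0.0907 0.0243] ang 1.284
[305, 217, 33, 71, 1247] cent [0.757  0.0089] rect [0.7578 0.0106 0.0239 0.0875] ang 0.425
[20, 252, 492, 132, 27179] cent [ 0.6763 -0.1133] rect [ 0.7725 -0.1843  1.0785  0.3575] ang 0.007
[352, 253, 121, 86, 5697] cent [ 0.8847 -0.0407] rect [ 0.8941 -0.0462  0.1606  0.1153] ang 0.061
am
[294, 0, 78, 18, 951] cent [0.7542 0.2601] rect [0.7568 0.2591 0.0828 0.0203] ang 0.179
[274, 6, 50, 32, 156] cent [0.7162 0.2311] rect [0.7168 0.2335 0.0136 0.057 ] ang 1.083
[27, 78, 27, 21, 455] cent [0.4293 0.1714] rect [0.4287 0.172  0.0241 0.044 ] ang 1.5
[52, 80, 25, 18, 352] cent [0.4681 0.1676] rect [0.4675 0.1681 0.0198 0.0351] ang 1.486
[83, 138, 47, 30, 855] cent [0.523  0.0966] rect [0.5232 0.0963 0.0613 0.0248] ang 0.277
[237, 168, 30, 25, 365] cent [0.6834 0.0768] rect [0.6835 0.0743 0.0297 0.0252] ang 0.061
```

View pics/w8.png

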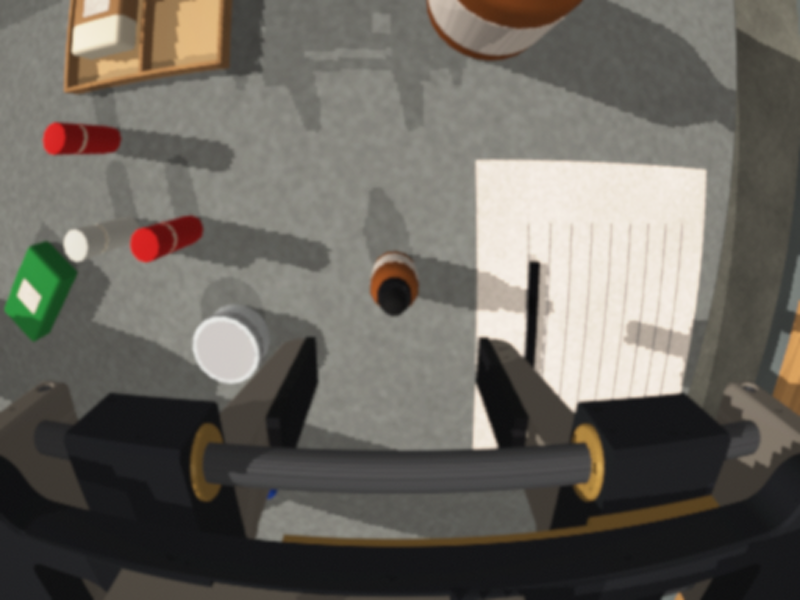

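w8 shows the dropper at (394,290), centred on the tool at (0.684, 0.073). I descend and grasp.

move_arm([
  [[0.002,0,-0.12,0,0,0,0.7],[0.002,0,-0.24,0,0,0,0.7],[0.002,0,-0.36,0,0,0,0.7],[0.002,0,-0.48,0,0,0,0.7],[0.002,0,-0.56,0,0,0,0.7],[0.002,0,-0.61,0,0,0,0.7],[0.002,0,-0.62,0,0,0,0.7],[0.002,0,-0.62,0,0,0,0.2],[0.002,0,-0.62,0,0,0,0.2],[0.002,0,-0.62,0,0,0,0.2],[0.002,0,-0.62,0,0,0,0.2],[0.002,0,-0.62,0,0,0,0.2],[0.002,0,-0.62,0,0,0,0.2],[0.002,0,-0.62,0,0,0,0.2]],
], newtons=20)

```text
clock: 15.08
ee_pos: [0.6842, 0.0736, 0.0273]
eef_rot: [0.001, 0.684, 0.73, 0.001]
wrist_force: [0.9, 0.2, 5.5]
finger_gap: 0.35
finger_force: 20.0
```

move_arm([
  [[0,0,0.1,0,0,0,0.2],[0,0,0.25,0,0,0,0.2],[0,0,0.38,0,0,0,0.2],[-0.12,0.02,0.5,0,0,0,0.2],[-0.25,0.1,0.5,0,0,0,0.2],[-0.36,0.2,0.5,0,0,0,0.2],[-0.46,0.3,0.5,0,0,0,0.2],[-0.56,0.4,0.5,0,0,0,0.2],[-0.64,0.5,0.5,0,0,0,0.2],[-0.692,0.6,0.5,0,0,0,0.2],[-0.692,0.69,0.5,0,0,0,0.2],[-0.692,0.728,0.45,0,0,0,0.2],[-0.692,0.728,0.36,0,0,0,0.2],[-0.692,0.728,0.27,0,0,0,0.2],[-0.692,0.728,0.19,0,0,0,0.2],[-0.692,0.728,0.12,0,0,0,0.2],[-0.692,0.728,0.07,0,0,0,0.2],[-0.692,0.728,0.04,0,0,0,0.2],[-0.692,0.728,0.02,0,0,0,0.2],[-0.692,0.728,0.017,0,0,0,0.2]],
])

```text
clock: 16.75
ee_pos: [0.5105, 0.2557, 0.0303]
eef_rot: [0.0, 0.684, 0.73, 0.0]
wrist_force: [-0.2, 0.2, -1.2]
finger_gap: 0.354
finger_force: 20.0
```

```bash
python3 snap.py w9
```

```text
cam [0.5049 0.3315 0.2013] axis [ 0.018 -0.265 -0.964] right [1.   0.07 0.  ] tcp [0.5106 0.2558 0.0306] [0.    0.684 0.73  0.   ] 16.8
```

View pics/w9.png

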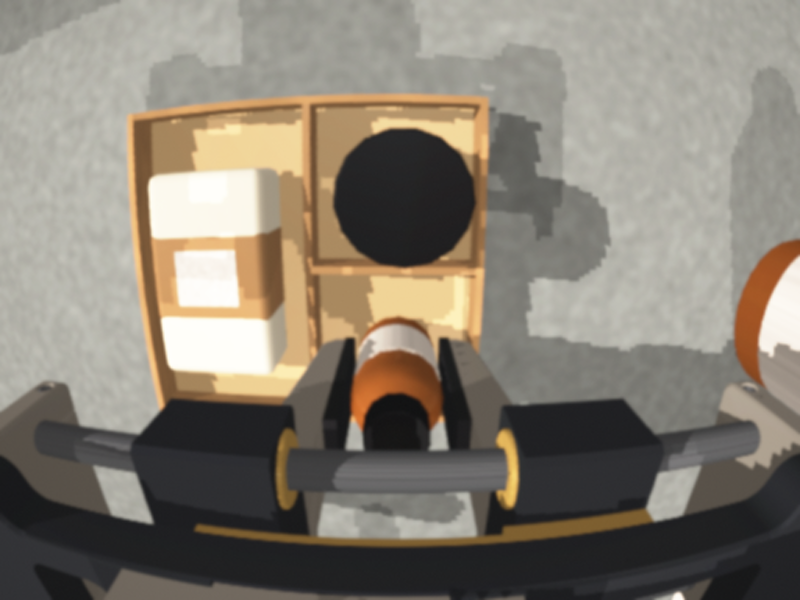

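w9 shows the soap at (215,270), the jar upright at (404,197) and the dropper over its cell, touching the floor. I release, rise clear of the bulb and go to the tin.

move_arm([
  [[0,0,-0.004,0,0,0,0.2],[0,0,-0.004,0,0,0,0.2],[0,0,-0.004,0,0,0,0.5],[0,0,-0.004,0,0,0,0.5],[0,0,-0.004,0,0,0,0.5],[0,0,-0.004,0,0,0,0.5],[0,0,0.08,0,0,0,0.5],[0,0,0.2,0,0,0,0.5],[0,0,0.35,0,0,0,0.5],[0,0,0.5,0,0,0,0.5],[0.05,-0.12,0.5,0,0,-0.05,0.8],[0.1,-0.27,0.5,0,0,-0.1,0.8],[0.15,-0.42,0.5,0,0,-0.138,0.8],[0.192,-0.57,0.5,0,0,-0.138,0.8],[0.192,-0.72,0.5,0,0,-0.138,0.8],[0.192,-0.87,0.5,0,0,-0.138,0.8],[0.192,-0.994,0.5,0,0,-0.138,0.8],[0.192,-0.994,0.5,0,0,-0.138,0.8],[0.192,-0.994,0.5,0,0,-0.138,0.8]],
])

```text
clock: 18.38
ee_pos: [0.5583, 0.0046, 0.1552]
eef_rot: [0.0, 0.76, 0.65, -0.0]
wrist_force: [0.5, 0.2, 0.1]
finger_gap: 0.796
finger_force: 0.0
```

```bash
python3 snap.py w10; python3 obj.py w10 .036 white
```

```text
cam [0.5693 0.0798 0.3262] axis [-0.042 -0.263 -0.964] right [ 0.99 -0.16 -0.  ] tcp [0.5583 0.0069 0.1554] [-0.     0.759  0.651  0.   ] 18.4333
[388, 21, 124, 231, 21419] cent [0.8014 0.0398] rect [0.8287 0.0264 0.1922 0.2697] ang 0.097
[113, 103, 24, 28, 532] cent [0.4371 0.0956] rect [0.4368 0.0959 0.0282 0.027 ] ang 1.361
[225, 154, 57, 55, 2453] cent [0.5571 0.0075] rect [0.557  0.0064 0.0563 0.0567] ang 1.414
[66, 172, 20, 24, 304] cent [0.3547 0.0369] rect [0.3543 0.0369 0.0211 0.0252] ang 0.882
```

The tin measures 56 mm across, centred at (0.557, 0.007) under the tool. I grasp.

move_arm([
  [[-0.005,0.002,-0.12,0,0,0,0.8],[-0.005,0.002,-0.24,0,0,0,0.8],[-0.005,0.002,-0.36,0,0,0,0.8],[-0.005,0.002,-0.46,0,0,0,0.8],[-0.005,0.002,-0.52,0,0,0,0.8],[-0.005,0.002,-0.534,0,0,0,0.8],[-0.005,0.002,-0.534,0,0,0,0.8],[-0.005,0.002,-0.534,0,0,0,0.4],[-0.005,0.002,-0.534,0,0,0,0.4],[-0.005,0.002,-0.534,0,0,0,0.4],[-0.005,0.002,-0.534,0,0,0,0.4],[-0.005,0.002,-0.534,0,0,0,0.4],[-0.005,0.002,-0.534,0,0,0,0.4]],
], newtons=20)

```text
clock: 19.52
ee_pos: [0.5581, 0.0079, 0.0232]
eef_rot: [0.001, 0.758, 0.652, 0.001]
wrist_force: [-0.4, 1.0, 7.8]
finger_gap: 0.603
finger_force: 20.0
```

move_arm([
  [[0,0,0.1,0,0,0,0.4],[0,0,0.25,0,0,0,0.4],[0,-0.1,0.36,0,0,0,0.4],[-0.03,-0.22,0.4,0,0,0,0.4],[-0.06,-0.36,0.4,0,0,0,0.4],[-0.09,-0.5,0.4,0,0,0,0.4],[-0.12,-0.64,0.4,0,0,0,0.4],[-0.15,-0.78,0.4,0,0,0,0.4],[-0.18,-0.9,0.4,0,0,0,0.4],[-0.208,-1,0.4,0,0,0,0.4]],
])

```text
clock: 20.35
ee_pos: [0.5038, -0.2457, 0.122]
eef_rot: [0.0, 0.759, 0.651, -0.0]
wrist_force: [-0.1, -0.2, -0.8]
finger_gap: 0.603
finger_force: 20.0
```

move_arm([
  [[0,-0.1,0,0,0,0,0.4],[0,-0.2,0,0,0,0,0.4],[0,-0.3,0,0,0,0,0.4],[0,-0.322,-0.1,0,0,0,0.4],[0,-0.322,-0.2,0,0,0,0.4],[0,-0.322,-0.28,0,0,0,0.4],[0,-0.322,-0.33,0,0,0,0.4],[0,-0.322,-0.36,0,0,0,0.4],[0,-0.322,-0.38,0,0,0,0.4],[0,-0.322,-0.384,0,0,0,0.4],[0,-0.322,-0.384,0,0,0,0.4]],
])

```text
clock: 21.27
ee_pos: [0.5057, -0.3231, 0.0265]
eef_rot: [0.001, 0.758, 0.652, 0.0]
wrist_force: [0.3, -0.4, -0.6]
finger_gap: 0.605
finger_force: 20.0
```

```bash
python3 snap.py w11
```

```text
cam [ 0.5161 -0.2479  0.1974] axis [-0.039 -0.264 -0.964] right [ 0.99 -0.15  0.  ] tcp [ 0.5058 -0.3232  0.0267] [0.001 0.758 0.652 0.   ] 21.3167
```

View pics/w11.png

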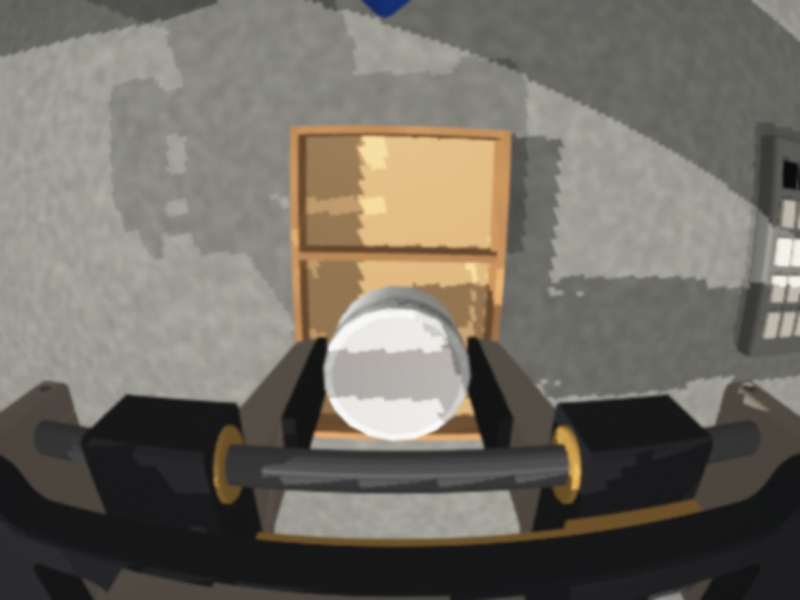

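w11 shows the tin centred in the square cell, with the partition above it at row 253. I release and go to the balm tube with the jaw turned clear of the red tubes.

move_arm([
  [[0,0,-0.006,0,0,0,0.4],[0,0,-0.006,0,0,0,0.4],[0,0,-0.006,0,0,0,0.75],[0,0,-0.006,0,0,0,0.75],[0,0,-0.006,0,0,0,0.75],[0,0,-0.006,0,0,0,0.75],[0,0,0.1,0,0,0,0.75],[0,0,0.25,0,0,0,0.6],[0,0.1,0.4,0,0,0,0.6],[0,0.22,0.52,0,0,-0.07,0.6],[-0.03,0.36,0.55,0,0,-0.14,0.6],[-0.06,0.5,0.55,0,0,-0.21,0.6],[-0.09,0.64,0.55,0,0,-0.28,0.6],[-0.12,0.78,0.55,0,0,-0.35,0.6],[-0.15,0.9,0.55,0,0,-0.42,0.6],[-0.196,1,0.55,0,0,-0.5,0.6]],
])

```text
clock: 22.65
ee_pos: [0.456, -0.0705, 0.1636]
eef_rot: [0.0, 0.951, 0.31, 0.001]
wrist_force: [0.3, -0.3, -0.2]
finger_gap: 0.602
finger_force: 0.0
```

move_arm([
  [[0,0.12,0,0,0,0,0.55],[0,0.26,0,0,0,0,0.55],[0,0.4,0,0,0,0,0.55],[0,0.54,0,0,0,0,0.55],[0,0.666,0,0,0,0,0.55],[0,0.666,0,0,0,0,0.55],[0,0.666,0,0,0,0,0.55]],
])

```text
clock: 23.23
ee_pos: [0.4558, 0.0953, 0.1634]
eef_rot: [-0.0, 0.949, 0.314, 0.0]
wrist_force: [-0.4, 0.0, -0.4]
finger_gap: 0.551
finger_force: 0.0
```

```bash
python3 snap.py w12; python3 obj.py w12 .078 white
python3 - <<'E'
import pickle
from h import *
i=pickle.load(open("w10.pkl","rb"));print(plane(i,(125,117),.078,True))
E
```

```text
cam [0.5152 0.141  0.3344] axis [-0.214 -0.158 -0.964] right [ 0.6 -0.8 -0. ] tcp [0.4559 0.0936 0.1632] [ 0.     0.95   0.313 -0.   ] 23.2833
[256, 0, 12, 22, 153] cent [0.5898 0.1883] rect [0.5889 0.1873 0.0206 0.0086] ang 0.579
[410, 0, 102, 102, 4787] cent [0.7341 0.0076] rect [ 0.7231 -0.0062  0.1189  0.1607] ang 0.916
[20, 8, 425, 257, 36029] cent [0.4826 0.1249] rect [0.4576 0.1435 0.1968 0.4772] ang 1.073
[60, 14, 27, 54, 434] cent [0.4722 0.3291] rect [0.4721 0.3335 0.0519 0.0276] ang 0.054
[70, 63, 29, 44, 634] cent [0.4441 0.289 ] rect [0.4435 0.2893 0.0395 0.0191] ang 0.062
[91, 82, 23, 28, 373] cent [0.4453 0.2651] rect [0.4451 0.2652 0.0216 0.0182] ang 0.055
[105, 86, 35, 46, 816] cent [0.4472 0.2403] rect [0.4464 0.2404 0.0399 0.0211] ang 0.044
[220, 121, 58, 40, 1203] cent [0.4877 0.1292] rect [0.4876 0.1278 0.0277 0.0465] ang 0.261
[431, 227, 18, 16, 233] cent [ 0.5372 -0.0973] rect [ 0.5372 -0.0978  0.0181  0.0221] ang 0.582
[230, 268, 25, 19, 336] cent [0.3763 0.0524] rect [0.3761 0.0523 0.0188 0.022 ] ang 0.904
[301, 326, 25, 16, 205] cent [ 0.3573 -0.0669] rect [ 0.3579 -0.0634  0.0244  0.0294] ang 0.664
[[0.45654154 0.0929794 ]]
```

```bash
sed -i 's/"black":V<40/"vw":(S<45)\&(V>205),"black":V<40/' obj.py; python3 obj.py w12 .078 vw
```

```text
[412, 0, 100, 98, 3605] cent [0.7272 0.0052] rect [ 0.7256 -0.0053  0.1143  0.158 ] ang 0.917
[70, 63, 30, 44, 661] cent [0.4442 0.2888] rect [0.4435 0.2891 0.0401 0.0196] ang 0.06
[90, 82, 24, 28, 384] cent [0.4452 0.2652] rect [0.445  0.2653 0.0218 0.0187] ang 0.071
[105, 85, 35, 47, 866] cent [0.4473 0.2402] rect [0.4466 0.24   0.0405 0.0218] ang 0.068
[244, 180, 27, 26, 536] cent [0.4564 0.0934] rect [0.4562 0.0932 0.0232 0.0236] ang 0.165
[433, 228, 14, 14, 157] cent [ 0.537  -0.0978] rect [ 0.5376 -0.0984  0.0159  0.0196] ang 0.582
[230, 268, 25, 19, 342] cent [0.3763 0.0524] rect [0.376  0.0523 0.0192 0.0221] ang 0.907
```

The balm cap measures 23.5 mm across at (0.456, 0.093), directly under the tool. I grasp.

move_arm([
  [[0.002,0,-0.12,0,0,0,0.55],[0.002,0,-0.24,0,0,0,0.55],[0.002,0,-0.36,0,0,0,0.55],[0.002,0,-0.46,0,0,0,0.55],[0.002,0,-0.51,0,0,0,0.55],[0.002,0,-0.51,0,0,0,0.55],[0.002,0,-0.51,0,0,0,0.1],[0.002,0,-0.51,0,0,0,0.1],[0.002,0,-0.51,0,0,0,0.1],[0.002,0,-0.51,0,0,0,0.1],[0.002,0,-0.51,0,0,0,0.1],[0.002,0,-0.51,0,0,0,0.1]],
], newtons=12)

```text
clock: 24.28
ee_pos: [0.4575, 0.0934, 0.0368]
eef_rot: [0.0, 0.95, 0.312, 0.001]
wrist_force: [-0.1, -1.3, 4.9]
finger_gap: 0.256
finger_force: 12.0
```

move_arm([
  [[0,0,0.1,0,0,0,0.1],[0,0,0.25,0,0,0,0.1],[0,0,0.4,0,0,0,0.1],[0,-0.1,0.45,0,0,0.07,0.1],[0.03,-0.22,0.45,0,0,0.14,0.1],[0.06,-0.36,0.45,0,0,0.21,0.1],[0.09,-0.5,0.45,0,0,0.28,0.1],[0.14,-0.64,0.45,0,0,0.35,0.1],[0.18,-0.78,0.45,0,0,0.42,0.1],[0.22,-0.9,0.45,0,0,0.5,0.1],[0.236,-1,0.45,0,0,0.5,0.1]],
])

```text
clock: 25.2
ee_pos: [0.5162, -0.1595, 0.1483]
eef_rot: [0.0, 0.757, 0.653, 0.0]
wrist_force: [0.2, 0.5, 0.5]
finger_gap: 0.256
finger_force: 12.0
```

move_arm([
  [[0,-0.12,0,0,0,0,0.1],[0,-0.24,0,0,0,0,0.1],[0,-0.36,0,0,0,0,0.1],[0,-0.404,-0.05,0,0,0,0.1],[0,-0.404,-0.15,0,0,0,0.1],[0,-0.404,-0.25,0,0,0,0.1],[0,-0.404,-0.33,0,0,0,0.1],[0,-0.404,-0.38,0,0,0,0.1],[0,-0.404,-0.41,0,0,0,0.1],[0,-0.404,-0.43,0,0,0,0.1],[0,-0.404,-0.437,0,0,0,0.1],[0,-0.404,-0.439,0,0,0,0.1],[0,-0.404,-0.439,0,0,0,0.1]],
])

```text
clock: 26.28
ee_pos: [0.5163, -0.2574, 0.0396]
eef_rot: [0.001, 0.758, 0.652, 0.0]
wrist_force: [-1.1, -0.5, 2.9]
finger_gap: 0.255
finger_force: 12.0
```

move_arm([
  [[0,0,0,0,0,0,0.1],[0,0,0,0,0,0,0.42],[0,0,0,0,0,0,0.42],[0,0,0,0,0,0,0.42],[0,0,0,0,0,0,0.42],[0,0,0.08,0,0,0,0.42],[0,0,0.2,0,0,0,0.42],[0,0,0.35,0,0,0,0.42],[0,0,0.5,0,0,0,0.42],[-0.1,0.15,0.65,0,0,0,0.5],[-0.2,0.3,0.8,0,0,0,0.5],[-0.3,0.45,0.9,0,0,0,0.5],[-0.3,0.6,1,0,0,0,0.5],[-0.3,0.75,1,0,0,0,0.5],[-0.3,0.9,1,0,0,0,0.5],[-0.3,1,1,0,0,0,0.5],[-0.3,1,1,0,0,0,0.5],[-0.3,1,1,0,0,0,0.5]],
])

```text
clock: 27.78
ee_pos: [0.4404, -0.0035, 0.2895]
eef_rot: [0.001, 0.756, 0.655, 0.001]
wrist_force: [-0.3, -1.0, -0.8]
finger_gap: 0.5
finger_force: 0.0
```

Run:
```python
from station import r
import cv2,numpy as np
a=r.read_camera("scene")[:,:,::-1];b=r.read_camera("side")[:,:,::-1]
f=lambda p,y0,y1,x0,x1:cv2.resize(p[y0:y1,x0:x1],(400,300),interpolation=cv2.INTER_CUBIC)
cv2.imwrite("pics/final.png",np.vstack([np.hstack([f(a,90,165,150,250),f(a,195,300,315,455)]),np.hstack([f(b,120,180,220,300),f(b,210,345,210,390)])]))
print(r.read_state()["clock"])
```

```text
27.8833
```

View pics/final.png

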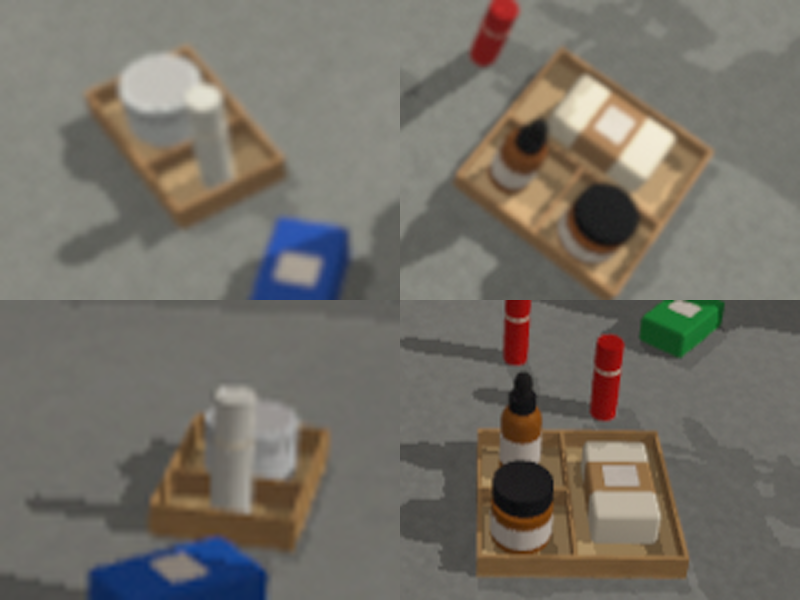

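All five pieces stand or lie in their cells: tin and tube in the small carton (left panels), soap, jar and dropper in the large one (right panels). Handing in.

```bash
python3 -c "
from station import r
print(r.close_job())"
```

```text
the job is handed in; nothing more can be done
None
```

Both gift sets are made up and the job is handed in at about 28 s of the 128 s allowed. The final pictures show all five pieces upright or flat in their cells, but the hand-in gave no verdict.

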